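# Put the bridal bangle pair on the sloped display stand

## Robot

A 7-joint arm with a two-finger parallel gripper is mounted at the origin on the work surface. World frame = base frame: x ahead of the robot, y to its left, z up, the work surface at z = 0. Lengths are in m, angles in rad, forces in N, time in s.
With the tool pointing down it reaches from about 0.425 to 1.025 m from the base axis. Payload 9.4 kg.
Tool frame: the origin (TCP) lies between the finger pads; the fingertips stand 25 mm ahead of it and the grasp point (between the pads) lies 6 mm ahead of it; z points along the fingers, y is the line along which they close (so a half turn about z gives the same grasp; the last joint's range is limited). The gripper opens to 85 mm and grips with 20 to 120 N. Pads are 22 mm wide; open, the fingers measure 114 mm over their backs; the gripper's body (76 mm by 85 mm) begins 54 mm behind the grasp point. The pads swing forward as they close: fully open they stand 13 mm farther back than shut.
Start: joints at [1.225, 0.599, -0.003, 1.599, 0.002, 0.943, -0.08], TCP at [0.193, -0.699, 0.256] pointing down, gripper open.
Joint ranges: [-2.57, 2.57], [-0.35, 1.97], [-1.29, 1.29], [0.11, 2.56], [-1.05, 4.19], [0.11, 1.86], [-2.63, 2.63]. Speed limits (rad/s): [2.22, 2.22, 3.01, 3.01, 3.14, 3.14, 3.14].

## Interface

Orientations are given as [roll, pitch, yaw] about the fixed x, y, z axes, in that order (R = Rz(yaw) Ry(pitch) Rx(roll)).
In Python, from plant import observe, vision, sign_off gives the robot as it stands.
- The arm moves only by the shell command python3 -m pendant 'ROWS' [FORCE]. ROWS is JSON, a list of rows, each an object with "slide": the shift along the world's x, y, z in mm, a list of three; "turn": the turn about the world's z in rad; "grip": the finger opening in mm, from 0 to 85.4. In form: [{"slide": [dx, dy, dz], "turn": turn, "grip": grip}, ...]. A call has 1 to 10 rows; each row shifts and turns the commanded pose from where the row before left it; what a row does not reach is not made up. A row lasts 1/10 s, in which the tool goes at most 50 mm and 8.59 degrees, less where a joint would pass 70% of its speed; a pose out of reach is approached as far as the arm can. A call is refused whole if a number of a shift passes 50 or a number of a turn 0.15, either way. A call with a gripper value outside its range is refused whole. The fingers move at their own pace and stop on an object; FORCE is the grip in N (left out, the last holds). Time passes only in rows, so rows that do not move let the fingers close. It gives the time, the measured TCP pose, the force, the opening and the grip force at its end, in the units of the state.
- observe(): the state, without advancing time (a new reading comes with each control period).
- vision.read_camera(name): name is "side" or "top" or "wrist"; returns a dict with "frame" (480x640x3 uint8, red, green, blue), "depth" (480x640 float32, m along the optical axis (not along the pixel's ray), 0 where there is no reading), "K" (3x3 intrinsics, pixels), "D" ([k1, k2, p1, p2, k3] as OpenCV has them; the pictures are not rectified), "R" (3x3) and "t" (3): a world point X has camera coordinates R X + t. Camera axes: x right, y down, z forward; pixel columns grow to the right and rows downward; lengths in m; the calibration is good to about 2 mm. A picture is of the moment at which its call begins.
- sign_off(): hands the job in; it is judged then, once.
The state is a dict: "t": time; "joints": joint angles; "qvel": joint speeds; "joint_efforts": joint torques, N m; "tcp_pos": TCP position; "tool_rot": TCP orientation; "force": force on the tool from outside, world axes, zero at the start; "ft_torque": the same for the moment, N m; "grip_width": finger opening in m; "finger_force": force on a finger pad.
Only numpy, scipy, OpenCV 4.12 (cv2) and the standard library are available. Lean on these libraries where they do the work, as an engineer would, in place of code of your own. Each camera call takes 0.05 s, during which the arm holds its last target. There are 200 camera calls.

## Task

Put the bridal pair on show: lay the broad white conch-shell bangle and the slim red wooden bangle side by side, in either order, on the sloped wooden display stand, each lying flat on the slope, wholly on the board and down against its bottom lip. Set them down, don't drop them - they chip - and leave the ring gauge, the bell and the jar where they are.

Things in the scene. Friction and masses are not known exactly. Their poses are not given: they have to be found in the camera images.
- conch_bangle: Broad creamy-white conch-shell bangle: a round ring, 70 mm outside and 54 mm inside diameter (8 mm wall), 16 mm tall, about 65 g. Starts lying flat on the marble ledge. Origin: centre of the ring, half way up (8 mm above what it lies on). z is the ring's axis; its turn about z does not matter.
- wood_bangle: Slim red lacquered wooden bangle: a round ring, 68 mm outside and 52 mm inside diameter (8 mm wall), 10 mm tall, about 16 g. Starts lying flat on the marble ledge. Origin: centre of the ring, half way up (5 mm above what it lies on). z is the ring's axis; its turn about z does not matter.
- slope: Sloped board of the stand, 240 mm wide (y), 95 mm long (x), rising at 25 degrees away from the robot; lip along its lower edge (ends and top open). Origin: on its surface at the foot of the lip's inner face, mid-width. x points up the slope, y along the lip to the robot's left, z out of the board. A bangle against the lip has its centre at x = 35 mm (conch) or 34 mm (wood).
- stand: Wooden display stand with a dark lip, fixed on the ledge, turned up to 0.25 rad: base 240 x 100 mm, strut, and sloped board, low edge towards the robot, ending in a straight lip 10 mm high and 6 mm thick. The board is polished and slippery: a bangle let go on it slides gently down to the lip. Origin: centre of its underside; the slope's origin is 26 mm higher.
- ring_gauge: Bystander: steel ring gauge, a heavy thick disc 58 mm across and 14 mm tall with a 24 mm hole, lying flat on the ledge in the same row as the bangles. Origin: centre of its underside.
- bell: Bystander: small brass hand bell, 52 mm across the mouth, 76 mm tall, standing mouth down on the ledge beside the stand. Origin: centre of its underside.
- jar: Bystander: clear glass jar with a steel screw lid, 72 mm across, 108 mm tall, holding little brass bells, standing on the ledge beside the stand. Origin: centre of its underside.
- ledge (a point): Middle of the top of the fixed counter's chipped marble ledge: level, 165 mm above the work surface, reaches from 0.43 to 0.785 m ahead of the robot base and 0.45 m to either side; a glass case behind rises 65 mm above it. Under its front lip a dented tin tilting bin, 250 mm wide, is swung out up to 65 mm; it stays below the ledge and plays no part.
Mind the look-alikes: they are no part of the job. Leave any orange look-alike of the conch_bangle alone. Several things have the shape of the wood_bangle; the one meant has the colours described above.

How it is judged:
At the end, for the whole second after the job is handed in: Both bangles lie at rest on the sloped board: each flat on it (within 0.12 rad and 4 mm of its resting height), its rim within 8 mm of the bottom lip, its centre within 86 mm of the middle of the board's width, let go (x of conch_bangle in the frame of slope between 0.03 and 0.043 m and y of conch_bangle in the frame of slope between -0.086 and 0.086 m and z of conch_bangle in the frame of slope between 0.004 and 0.012 m and angle between the z axis of each of conch_bangle, wood_bangle and the z axis of slope, either way round below 0.12 rad and linear speed of each of conch_bangle, wood_bangle below 0.02 m/s and x of wood_bangle in the frame of slope between 0.029 and 0.042 m and y of wood_bangle in the frame of slope between -0.086 and 0.086 m and z of wood_bangle in the frame of slope between 0.001 and 0.009 m); the robot touches nothing.
It fails at once if a bangle is dropped (falls freely, reaching 0.7 m/s, some 25 mm) ((linear speed of conch_bangle above 0.7 m/s and contact force between conch_bangle and the fingers below 0.05 N) or (linear speed of wood_bangle above 0.7 m/s and contact force between wood_bangle and the fingers below 0.05 N)).
It fails at once if the ring gauge, the bell or the jar is shifted by more than 20 mm or tipped over (distance of any of ring_gauge, bell, jar from where it was at the start of the episode above 0.02 m or angle between any of ring_gauge, bell, jar's own z axis and vertical above 0.5 rad).
It also fails if it takes over 48 s, if anything falls off the work surface, if the arm or the gripper's body presses on something with over 40 N, if the wrist force passes 120 N, or if a joint passes its speed limit or range.

## Working session

There is one attempt and no reset: what is moved stays moved. The work goes in short steps, Python scripts to look and compute and a shell command to move; the robot and the scene stay as the last step left them, time stands still between calls to the robot, and variables do not carry over. Pictures are saved under pics/ and viewed, at most 10 in all, crops included, and the job is handed in when it is done.

```bash
mkdir -p pics; ls
cat > h.py <<'E'
import numpy as np, cv2
from plant import observe, vision, sign_off
def cam(n):
    c=vision.read_camera(n); np.savez(f'/tmp/{n}.npz',**c); return c
def world(c,u,v,z=None):
    """pixel->world by depth, or by intersect with plane z"""
    p=cv2.undistortPoints(np.array([[[u,v]]],float),c['K'],c['D'])[0,0]; R=c['R'];t=c['t']
    d=np.array([p[0],p[1],1.]); o=-R.T@t; w=R.T@d
    s=float(c['depth'][int(round(v)),int(round(u))]) if z is None else (z-o[2])/w[2]
    return o+s*w
def cloud(c):
    h,w=c['depth'].shape; g=np.stack(np.meshgrid(np.arange(w),np.arange(h)),-1).reshape(-1,1,2).astype(float)
    p=cv2.undistortPoints(g,c['K'],c['D'])[:,0]; d=c['depth'].reshape(-1,1)
    return ((np.c_[p,np.ones(len(p))]*d-c['t'])@c['R']).reshape(h,w,3)
E
python3 - <<'E'
from h import *
for n in('top','side'):
    c=cam(n); cv2.imwrite(f'pics/{n}0.png',c['frame'][...,::-1]); print(n,-c['R'].T@c['t'])
s=observe();print(s['t'],s['tcp_pos'],s['tool_rot'],s['grip_width'])
E
```

```text
pics
top [0.30259488 0.02873237 1.37534037]
side [-0.22540299  0.75976253  0.82960507]
0.1 [ 0.19243361 -0.69860017  0.25550903] [-3.14021603e+00  1.55140882e-04  2.68899835e-01] 0.08514657269530386
```

View pics/top0.png

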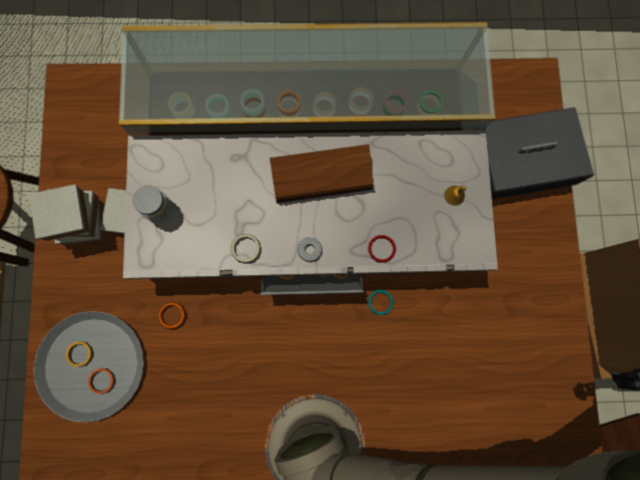

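View pics/side0.png

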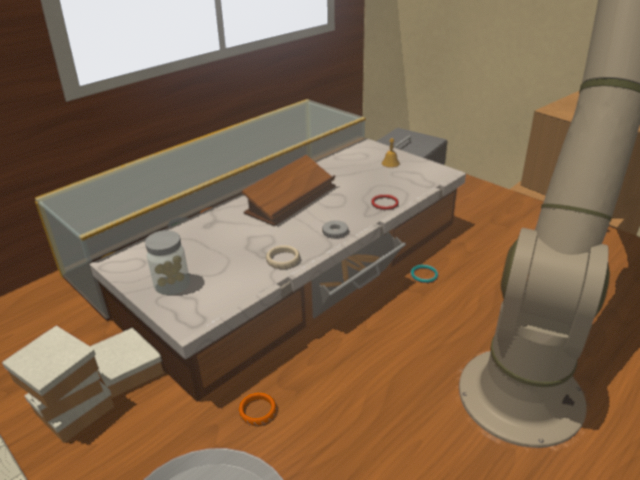

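The top view shows the conch at (246,249), the gauge at (310,249) and the red wood bangle at (382,249). The stand is centred at (322,173), the bell is at (455,194) and the jar at (152,203). The look-alikes all lie off the ledge: orange (172,316), yellow (79,354), orange-red (101,381) and teal (380,302). There are more rings inside the case. Only (382,249) is slim, red and on the ledge, and only (246,249) is creamy white and on the ledge. I'll confirm both in a crop while measuring.

Run:
```python
from h import *
c=dict(np.load('/tmp/top.npz')); P=cloud(c)
im=c['frame'][...,::-1]
crop=np.vstack([cv2.resize(im[215:320,210:420],None,fx=3.8,fy=2.8*1.0,interpolation=cv2.INTER_CUBIC)[:300],cv2.resize(im[130:215,250:400],(798,290))]); 
cv2.imwrite('pics/crop.png',cv2.resize(im[140:320,210:420],(700,600),interpolation=cv2.INTER_CUBIC))
hsv=cv2.cvtColor(c['frame'],cv2.COLOR_RGB2HSV)
def ring(m,name,ztop):
    k=np.argwhere(m); cs,_=cv2.findContours(m.astype(np.uint8),cv2.RETR_EXTERNAL,cv2.CHAIN_APPROX_NONE)
    q=max(cs,key=len)[:,0]; w=np.array([world(c,u,v,ztop)[:2] for u,v in q])
    (x,y),r=cv2.minEnclosingCircle((w*1000).astype(np.float32)); 
    e=np.c_[2*w,np.ones(len(w))]; s=np.linalg.lstsq(e,(w**2).sum(1),rcond=None)[0]
    zz=P[...,2][m]; print(name,(x,y,r),s[:2],np.sqrt(s[2]+s[0]**2+s[1]**2),'z',np.percentile(zz,[10,50,90]),np.bincount(hsv[...,0][m]).argmax())
R=np.zeros((480,640),bool)
def box(u,v,r=26):
    b=R.copy(); b[v-r:v+r,u-r:u+r]=1; return b
zz=P[...,2]
H,S,V=cv2.split(hsv)
ring(box(382,249)&((H<8)|(H>172))&(S>120),'wood',.175)
ring(box(246,249)&(zz>.172),'conch',.181)
ring(box(310,249)&(zz>.171),'gauge',.179)
ring(box(246,249)&(S>30)&(H<40)&(H>15),'conch col',.181)
# slope plane from wood-coloured board
for n in('top','side'):
    c2=dict(np.load(f'/tmp/{n}.npz'));Q=cloud(c2)
    m=(Q[...,0]>.55)&(Q[...,0]<.8)&(abs(Q[...,1])<.18)&(Q[...,2]>.185)&(Q[...,2]<.245)
    X=Q[m]; 
    for _ in range(6):
        mu=X.mean(0); nrm=np.linalg.svd(X-mu,full_matrices=False)[2][2]; nrm*=np.sign(nrm[2]); d=(Q[m]-mu)@nrm; X=Q[m][abs(d)<.004]
    up=np.array([nrm[0]*-1,-nrm[1]]); yaw=np.arctan2(up[1],up[0])
    r=cv2.minAreaRect((X[:,:2]*1000).astype(np.float32))
    print(n,len(X),'tilt',np.degrees(np.arccos(nrm[2])),'yaw',yaw,'rect',r,'mu',mu,'n',nrm)
    a=np.array([np.cos(yaw),np.sin(yaw)]);b=np.array([-a[1],a[0]])
    print(' up-range',np.percentile(X[:,:2]@a,[.5,99.5]),'y-range',np.percentile(X[:,:2]@b,[.5,99.5]),'z',np.percentile(X[:,2],[.5,99.5]))
    L=zz if n=='top' else Q[...,2]
print('ledge z',np.median(zz[box(340,225,8)]))
```

```text
wood (485.2005920410156, -171.0870361328125, 33.226383209228516) [ 0.48548184 -0.1713357 ] 0.03198441834101082 z [0.17260739 0.17634582 0.17971684] 1
conch (492.0516357421875, 155.2416534423828, 37.783512115478516) [0.49228143 0.15543571] 0.034495473842506834 z [0.17399711 0.18112699 0.1852106 ] 27
gauge (486.0408935546875, 4.56921911239624, 32.137603759765625) [0.48691104 0.00305541] 0.028455860738654793 z [0.17158138 0.18026412 0.18424901] 34
conch col (493.4035339355469, 156.8878173828125, 85.7896957397461) [0.49675694 0.15439662] 0.06097211262985711 z [0.16380565 0.1678452  0.18151252] 20
top 2294 tilt 9.980992033164924 yaw 0.019071176686441312 rect ((702.9677734375, -0.0468902587890625), (194.04708862304688, 357.3272399902344), 0.008130090311169624) mu [ 0.70450259 -0.02062075  0.21648715] n [-0.17328994 -0.00330524  0.98486531]
 up-range [0.60959879 0.80188855] y-range [-0.19002831  0.15969524] z [0.19812383 0.23599859]
side 995 tilt 3.8725510463478363 yaw -0.1321037094903948 rect ((702.3114013671875, -0.904296875), (191.18846130371094, 356.5459289550781), 0.5808860063552856) mu [ 0.7015147  -0.00785728  0.2101479 ] n [-0.06694886  0.008896    0.99771675]
 up-range [0.5933764  0.80710417] y-range [-0.06213144  0.27836167] z [0.19994811 0.22068575]
ledge z 0.16681966275367638
```

View pics/crop.png

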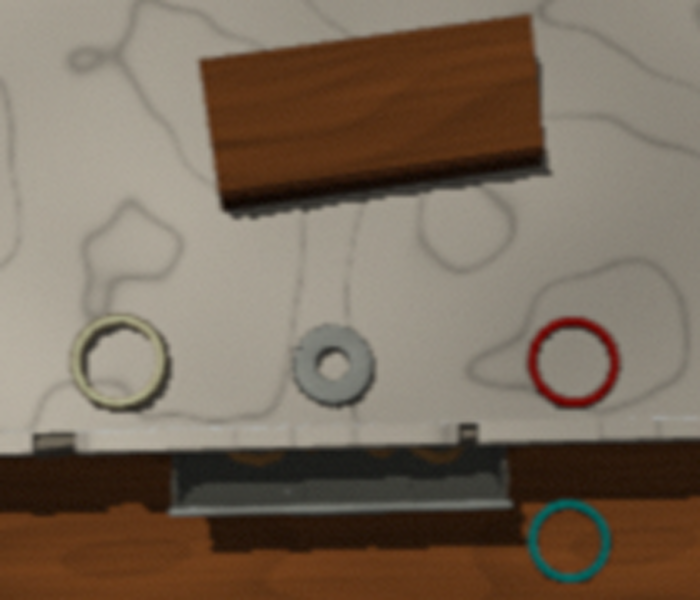

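The crop confirms it: the creamy conch is at left (120,362), the steel gauge in the middle and the slim red bangle at right (574,362). The teal ring is below, off the ledge. Next I'll fit the board inside its own outline only.

Run:
```python
from h import *
c=dict(np.load('/tmp/top.npz')); Q=cloud(c); H,S,V=cv2.split(cv2.cvtColor(c['frame'],cv2.COLOR_RGB2HSV))
b=np.zeros((480,640),np.uint8); b[138:210,262:382]=1
m=(b>0)&(S>140)&(H<20)
cs,_=cv2.findContours(m.astype(np.uint8),cv2.RETR_EXTERNAL,cv2.CHAIN_APPROX_NONE); q=max(cs,key=cv2.contourArea)
r=cv2.minAreaRect(q);print('rect px',r); print(cv2.approxPolyDP(q,5,True)[:,0].tolist())
mm=cv2.erode(m.astype(np.uint8),np.ones((7,7)))>0
X=Q[mm]; mu=X.mean(0); n=np.linalg.svd(X-mu,full_matrices=False)[2][2]; n*=np.sign(n[2])
print('tilt',np.degrees(np.arccos(n[2])),'yaw',np.arctan2(-n[1],-n[0]),mu,((X-mu)@n).std())
for u,v,z in((270,158,.231),(369.5,144.2,.231),(277.3,193,.200),(373,178,.200)): print(u,v,world(c,u,v,z).round(4))
# brightness profile down the middle column for lip position
print([(v,int(V[v,325])) for v in range(145,205,2)])
```

```text
rect px ((322.1600341796875, 173.1199951171875), (44.40629959106445, 98.71209716796875), 81.8698959350586)
[[368, 145], [271, 158], [277, 200], [371, 188]]
tilt 74.43907154790078 yaw -3.0169523626764083 [ 0.66427733 -0.03082917  0.21455687] 0.025461414445530788
270 158 [0.6984 0.0918 0.231 ]
369.5 144.2 [ 0.7281 -0.1455  0.231 ]
277.3 193 [0.6212 0.0772 0.2   ]
373 178 [ 0.6538 -0.1548  0.2   ]
[(145, 151), (147, 151), (149, 142), (151, 89), (153, 83), (155, 83), (157, 88), (159, 88), (161, 90), (163, 90), (165, 98), (167, 100), (169, 90), (171, 87), (173, 87), (175, 84), (177, 86), (179, 87), (181, 89), (183, 92), (185, 86), (187, 76), (189, 79), (191, 52), (193, 26), (195, 23), (197, 55), (199, 118), (201, 161), (203, 158)]
```

```bash
python3 -m pendant '[{"slide":[18,33,6],"turn":-0.02,"grip":85},{"slide":[18,33,6],"turn":-0.02,"grip":85},{"slide":[18,33,6],"turn":-0.02,"grip":85},{"slide":[18,33,6],"turn":-0.02,"grip":85},{"slide":[18,33,6],"turn":-0.02,"grip":85},{"slide":[18,33,6],"turn":-0.02,"grip":85},{"slide":[18,33,6],"turn":-0.024,"grip":85},{"slide":[18,33,0],"turn":0,"grip":85},{"slide":[18,33,0],"turn":0,"grip":85},{"slide":[18,33,0],"turn":0,"grip":85}]' 40
python3 -m pendant '[{"slide":[19,33,0],"turn":0,"grip":85},{"slide":[19,33,0],"turn":0,"grip":85},{"slide":[19,33,0],"turn":0,"grip":85},{"slide":[19,33,0],"turn":0,"grip":85},{"slide":[19,33,0],"turn":0,"grip":85},{"slide":[18,32,0],"turn":0,"grip":85},{"slide":[0,0,0],"turn":0,"grip":85}]'
python3 - <<'E'
from h import *
c=cam('wrist'); cv2.imwrite('pics/w1.png',c['frame'][...,::-1]); s=observe(); print(s['t'],s['tcp_pos'],s['tool_rot'],s['force'],-c['R'].T@c['t'])
E
```

```text
t: 1.1
tcp_pos: [0.373, -0.3674, 0.2982]
tool_rot: [-3.141, 0.0, 0.125]
force: [-0.1, 0.0, -0.2]
grip_width: 0.0847
finger_force: 0.0
t: 1.8
tcp_pos: [0.4879, -0.1671, 0.2981]
tool_rot: [-3.14, -0.001, 0.132]
force: [-0.0, -1.2, 0.3]
grip_width: 0.0847
finger_force: 0.0
1.85 [ 0.48650543 -0.16960437  0.29803588] [-3.14085178e+00  6.43768097e-05  1.29537290e-01] [-0.43114687 -0.28511013 -0.77823941] [ 0.5553225  -0.15880351  0.41460842]
```

View pics/w1.png

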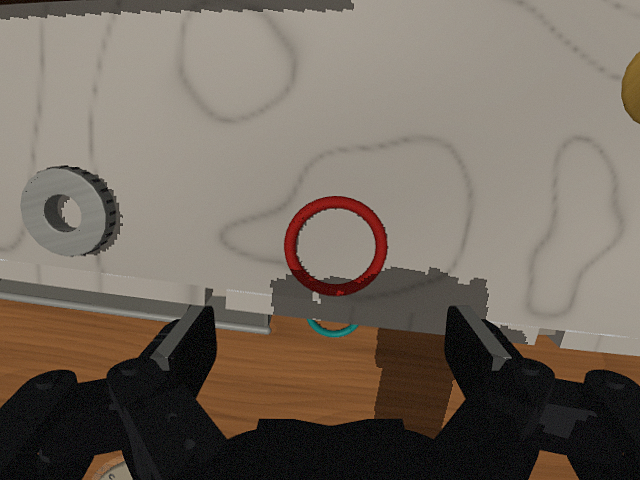

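The wrist view shows the red bangle at (336,245) and the open fingertips at about (212,310) and (448,310). I'll measure the ring and the fingertip height from this picture.

```bash
cat >> h.py <<'E'
def fit(c,m,z):
    cs,_=cv2.findContours(m.astype(np.uint8),cv2.RETR_EXTERNAL,cv2.CHAIN_APPROX_NONE); q=max(cs,key=cv2.contourArea)[:,0]
    w=np.array([world(c,u,v,z)[:2] for u,v in q]); s=np.linalg.lstsq(np.c_[2*w,np.ones(len(w))],(w**2).sum(1),rcond=None)[0]
    return s[:2].round(4),round(float(np.sqrt(s[2]+s[:2]@s[:2])),4)
E
python3 - <<'E'
from h import *
c=dict(np.load('/tmp/wrist.npz')); H,S,V=cv2.split(cv2.cvtColor(c['frame'],cv2.COLOR_RGB2HSV))
m=((H<6)|(H>172))&(S>170); m[:180]=0; m[305:]=0; m[:,:270]=0; m[:,400:]=0
print(fit(c,m,.172),fit(c,m,.175))
P=cloud(c)
d=P[...,2]
for (a,b) in((110,225),(435,560)):
    k=(V<70)&(d>.25)&(d<.36); k[:,:a]=0;k[:,b:]=0; k[:295]=0
    X=P[k]; print(np.percentile(X[:,2],[0.5,2,10]), [X[X[:,2]<np.percentile(X[:,2],5)].mean(0).round(4)])
print([ (u,v,P[v,u].round(4)) for u,v in((212,312),(205,345),(450,312),(460,345),(213,370))])
E
```

```text
(array([ 0.4861, -0.1707]), 0.033) (array([ 0.4869, -0.1705]), 0.0326)
[0.28708674 0.29064123 0.30192911] [array([ 0.4834, -0.1243,  0.2911])]
[0.28660392 0.28987835 0.30250555] [array([ 0.4947, -0.2104,  0.2906])]
[(212, 312, array([ 0.4884, -0.1241,  0.2858])), (205, 345, array([ 0.4821, -0.1255,  0.2978])), (450, 312, array([ 0.5006, -0.2089,  0.2876])), (460, 345, array([ 0.495 , -0.2097,  0.3007])), (213, 370, array([ 0.2608, -0.0511, -0.0015]))]
```

```bash
python3 -m pendant '[{"slide":[0,-1,-25],"turn":-0.005,"grip":85},{"slide":[0,0,-25],"turn":0,"grip":85},{"slide":[0,0,-25],"turn":0,"grip":85},{"slide":[0,0,-20],"turn":0,"grip":85},{"slide":[0,0,-12],"turn":0,"grip":85},{"slide":[0,0,-5],"turn":0,"grip":85},{"slide":[0,0,0],"turn":0,"grip":85},{"slide":[0,0,0],"turn":0,"grip":85}]' 30
python3 -m pendant '[{"slide":[0,0,0],"turn":0,"grip":72},{"slide":[0,0,0],"turn":0,"grip":66},{"slide":[0,0,0],"turn":0,"grip":60},{"slide":[0,0,0],"turn":0,"grip":60},{"slide":[0,0,0],"turn":0,"grip":60},{"slide":[0,0,0],"turn":0,"grip":60}]' 30
```

```text
t: 2.65
tcp_pos: [0.4858, -0.1733, 0.1869]
tool_rot: [3.141, -0.001, 0.12]
force: [0.3, 0.1, 0.5]
grip_width: 0.0849
finger_force: 0.0
t: 3.25
tcp_pos: [0.4859, -0.1731, 0.1876]
tool_rot: [3.141, -0.002, 0.12]
force: [-1.5, -0.9, 9.9]
grip_width: 0.0658
finger_force: 30.6
```

The 9.9 N upward force suggests the tips touched the ledge, so at this width they stand about 22 mm ahead of the TCP. I want a higher hold for the slope, so I'll open, rise 4 mm and regrip.

```bash
python3 -m pendant '[{"slide":[0,0,0],"turn":0,"grip":76},{"slide":[0,1,2],"turn":0,"grip":76},{"slide":[0,0,2],"turn":0,"grip":76},{"slide":[0,0,0],"turn":0,"grip":76},{"slide":[0,0,0],"turn":0,"grip":64},{"slide":[0,0,0],"turn":0,"grip":60},{"slide":[0,0,0],"turn":0,"grip":60},{"slide":[0,0,0],"turn":0,"grip":60}]' 30
python3 -m pendant '[{"slide":[0,0,3],"turn":0,"grip":60},{"slide":[0,0,5],"turn":0,"grip":60},{"slide":[0,0,10],"turn":0,"grip":60},{"slide":[0,0,10],"turn":0,"grip":60},{"slide":[0,0,0],"turn":0,"grip":60}]' 30
python3 - <<'E'
from h import *
c=cam('wrist'); cv2.imwrite('pics/w2.png',c['frame'][120:480,80:580,::-1]); print(observe()['tcp_pos'],observe()['force'])
H,S,V=cv2.split(cv2.cvtColor(c['frame'],cv2.COLOR_RGB2HSV)); m=((H<6)|(H>172))&(S>170);P=cloud(c)
X=P[m&(P[...,2]>.17)&(abs(P[...,0]-.486)<.05)]; mu=np.median(X,0);print(mu,len(X)); 
for lo,hi in((-.04,-.025),(-.01,.01),(.025,.04)):
    k=(X[:,0]-.486>lo)&(X[:,0]-.486<hi); print(k.sum(),np.median(X[k],0))
E
```

```text
t: 4.05
tcp_pos: [0.4857, -0.172, 0.1909]
tool_rot: [3.141, -0.0, 0.12]
force: [-2.5, 0.4, 11.2]
grip_width: 0.0652
finger_force: 30.5
t: 4.55
tcp_pos: [0.4862, -0.1722, 0.2199]
tool_rot: [3.141, -0.002, 0.12]
force: [0.6, 0.6, -0.8]
grip_width: 0.0647
finger_force: 33.2
[ 0.48595667 -0.17212154  0.2192339 ] [-0.70357927  1.06102549 -0.28047421]
[ 0.49157388 -0.17170772  0.2018025 ] 9629
1150 [ 0.45917671 -0.17267474  0.2017245 ]
2052 [ 0.48624891 -0.14782688  0.20193888]
2170 [ 0.51540065 -0.17211036  0.20176419]
```

View pics/w2.png

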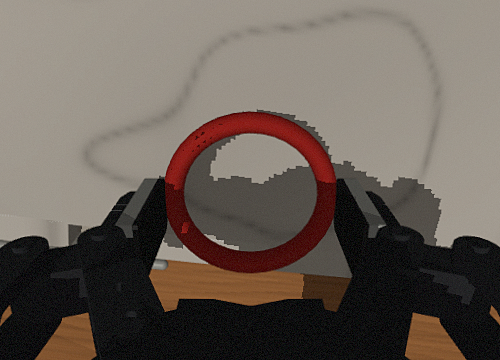

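Run:
```python
from h import *
c=cam('wrist'); P=cloud(c); V=c['frame'].max(2); d=P[...,2]
print(observe()['tcp_pos'],observe()['grip_width'],observe()['finger_force'])
H,S,_=cv2.split(cv2.cvtColor(c['frame'],cv2.COLOR_RGB2HSV)); red=((H<8)|(H>170))&(S>150)
for a,b in((150,247),(414,500)):
    k=(d>.18)&(d<.26)&~red; k[:,:a]=0;k[:,b:]=0;k[:290]=0;k[400:]=0
    z=d[k]; print(len(z),np.percentile(z,[.2,1,3,10]))
for u,v in((220,300),(230,300),(238,302),(240,320),(225,320),(430,302),(424,305),(440,310),(424,320)): print(u,v,P[v,u].round(4),V[v,u])
m=red&(d>.15); print('ring z pct',np.percentile(d[m&(abs(P[...,0]-.486)<.05)],[1,10,50,90,97]), 'ring', fit(c,m&(np.arange(480)[:,None]<400)&(d>.19),.2018))
```

```text
[ 0.48571143 -0.17201963  0.21875906] 0.06488762218963669 33.17874108441174
5459 [0.2008037  0.20241717 0.20499199 0.21102038]
5005 [0.20121123 0.20259307 0.20490043 0.21033723]
220 300 [ 0.4715 -0.1209  0.1631] 145
230 300 [ 0.4922 -0.1353  0.2059] 78
238 302 [ 0.4919 -0.1383  0.2062] 14
240 320 [ 0.4861 -0.1398  0.2087] 12
225 320 [ 0.4926 -0.1376  0.222 ] 55
430 302 [ 0.5004 -0.2068  0.2069] 76
424 305 [ 0.5001 -0.2041  0.2095] 13
440 310 [ 0.5006 -0.2086  0.2136] 73
424 320 [ 0.496 -0.204  0.213] 18
ring z pct [0.19595625 0.19853748 0.20115969 0.20261705 0.27193747] ring (array([ 0.4877, -0.1722]), 0.0328)
```

The tips overlap only the top 2–3 mm of the ring, and the first height was right after all: the force came from the pads swinging forward. I'll set it back down and regrip lower.

```bash
python3 -m pendant '[{"slide":[0,0,-10],"turn":0,"grip":60},{"slide":[0,0,-10],"turn":0,"grip":60},{"slide":[0,0,-4],"turn":0,"grip":60},{"slide":[0,0,-2],"turn":0,"grip":60},{"slide":[0,0,0],"turn":0,"grip":60},{"slide":[0,0,0],"turn":0,"grip":75},{"slide":[0,0,0],"turn":0,"grip":75},{"slide":[0,0,-3],"turn":0,"grip":75},{"slide":[0,0,-3],"turn":0,"grip":75},{"slide":[0,0,0],"turn":0,"grip":75}]' 30
python3 -m pendant '[{"slide":[0,0,0],"turn":0,"grip":66},{"slide":[0,0,0],"turn":0,"grip":60},{"slide":[0,0,0],"turn":0,"grip":60},{"slide":[0,0,0],"turn":0,"grip":60},{"slide":[0,0,3],"turn":0,"grip":60},{"slide":[0,0,10],"turn":0,"grip":60},{"slide":[0,0,10],"turn":0,"grip":60},{"slide":[0,0,0],"turn":0,"grip":60}]' 30
python3 - <<'E'
from h import *
c=cam('wrist'); P=cloud(c); d=P[...,2]; s=observe();print(s['tcp_pos'],s['force'])
H,S,_=cv2.split(cv2.cvtColor(c['frame'],cv2.COLOR_RGB2HSV)); red=((H<8)|(H>170))&(S>150)&(d>.17)&(d<.25)
red[400:]=0
for lo,hi in((-.04,-.025),(-.01,.01),(.025,.04)):
    k=red&(P[...,0]-.486>lo)&(P[...,0]-.486<hi); print(k.sum(),np.median(P[k],0))
E
```

```text
t: 5.65
tcp_pos: [0.4854, -0.1719, 0.1859]
tool_rot: [-3.141, 0.001, 0.12]
force: [0.4, 0.1, -0.1]
grip_width: 0.075
finger_force: 0.0
t: 6.45
tcp_pos: [0.4863, -0.1722, 0.2109]
tool_rot: [3.141, -0.002, 0.12]
force: [0.8, 0.3, 0.1]
grip_width: 0.0657
finger_force: 33.4
[ 0.48603653 -0.17214005  0.21032259] [-0.86404303  0.06133709 -0.18132907]
1232 [ 0.45930102 -0.17255347  0.19707256]
2169 [ 0.48621554 -0.14774134  0.19719991]
2333 [ 0.51548741 -0.17209669  0.19708465]
```

```bash
python3 -m pendant '[{"slide":[0,0,20],"turn":0,"grip":60},{"slide":[0,0,30],"turn":0,"grip":60},{"slide":[20,8,25],"turn":0,"grip":60},{"slide":[25,11,0],"turn":0,"grip":60},{"slide":[30,14,0],"turn":0,"grip":60},{"slide":[30,14,0],"turn":0,"grip":60},{"slide":[30,14,0],"turn":0,"grip":60},{"slide":[28,12,0],"turn":0,"grip":60},{"slide":[20,6,0],"turn":0,"grip":60},{"slide":[0,0,0],"turn":0,"grip":60}]'
python3 -m pendant '[{"slide":[0,0,0],"turn":0,"grip":60},{"slide":[0,0,0],"turn":0,"grip":60}]'
python3 - <<'E'
from h import *
c=cam('wrist'); cv2.imwrite('pics/w3.png',c['frame'][...,::-1]); s=observe();print(s['t'],s['tcp_pos'],s['force'],s['grip_width'])
c=cam('top')
E
```

```text
t: 7.5
tcp_pos: [0.6707, -0.091, 0.2833]
tool_rot: [-3.141, -0.001, 0.122]
force: [0.2, 0.2, -0.8]
grip_width: 0.0655
finger_force: 33.6
t: 7.7
tcp_pos: [0.6676, -0.0936, 0.2841]
tool_rot: [3.141, 0.001, 0.119]
force: [-0.2, 0.9, 1.0]
grip_width: 0.0657
finger_force: 33.6
7.75 [ 0.66763596 -0.09368539  0.28426166] [ 0.10642262 -0.58363004 -0.06646912] 0.06533452732564442
```

View pics/w3.png

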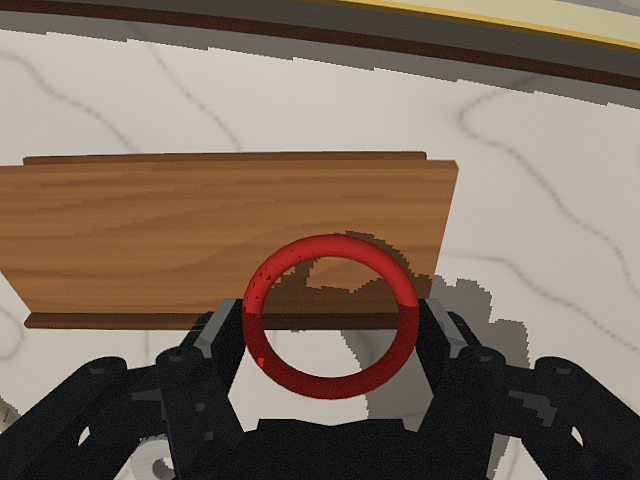

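The held ring is at (332,317), over the board's right part. The board's right top corner is at (459,161), and the lip shows as the dark band at v≈313–328.

Run:
```python
from h import *
c=dict(np.load('/tmp/wrist.npz')); P=cloud(c); V=c['frame'].max(2).astype(int)
X=np.vstack([P[175:295,60:230].reshape(-1,3),P[175:225,230:430].reshape(-1,3)]); 
for _ in range(5):
    mu=X.mean(0); n=np.linalg.svd(X-mu,full_matrices=False)[2][2]; n*=np.sign(n[2]); X=X[abs((X-mu)@n)<.004]
print('tilt',np.degrees(np.arccos(n[2])),'yaw',np.arctan2(-n[1],-n[0]),len(X),mu)
def onplane(u,v,off=0):
    p=cv2.undistortPoints(np.array([[[u,v]]],float),c['K'],c['D'])[0,0]; o=-c['R'].T@c['t']; w=c['R'].T@np.array([*p,1.]); return o+w*((mu+off*n-o)@n)/(w@n)
for u in(60,120,180): print(u,[(v,V[v,u]) for v in range(306,332,2)])
for u,v in((459,161),(2,166),(240,160.5)): print('top edge',u,v,onplane(u,v).round(4),P[v.__int__()+3,u].round(4))
for u in(60,120,180): print('lip',onplane(u,313).round(4))
yaw=.1245;O=np.array([.6279,-.0376,.191]);a=np.array([np.cos(yaw),np.sin(yaw),0])*np.cos(np.radians(25))+[0,0,np.sin(np.radians(25))]
b=np.array([-np.sin(yaw),np.cos(yaw),0]);nn=np.cross(a,b);print('model: n dist',((X-O)@nn).mean(),nn,n)
for q in [onplane(459,161),onplane(60,313),onplane(180,313)]: print((q-O)@a,(q-O)@b)
```

```text
tilt 25.371131171112324 yaw 0.1274448120170925 19640 [ 0.68966904 -0.04143682  0.21823006]
60 [(306, np.int64(136)), (308, np.int64(133)), (310, np.int64(129)), (312, np.int64(124)), (314, np.int64(68)), (316, np.int64(71)), (318, np.int64(73)), (320, np.int64(73)), (322, np.int64(84)), (324, np.int64(96)), (326, np.int64(87)), (328, np.int64(58)), (330, np.int64(199))]
120 [(306, np.int64(127)), (308, np.int64(134)), (310, np.int64(130)), (312, np.int64(115)), (314, np.int64(64)), (316, np.int64(67)), (318, np.int64(69)), (320, np.int64(70)), (322, np.int64(76)), (324, np.int64(94)), (326, np.int64(86)), (328, np.int64(73)), (330, np.int64(200))]
180 [(306, np.int64(119)), (308, np.int64(132)), (310, np.int64(131)), (312, np.int64(136)), (314, np.int64(60)), (316, np.int64(69)), (318, np.int64(70)), (320, np.int64(67)), (322, np.int64(74)), (324, np.int64(96)), (326, np.int64(95)), (328, np.int64(80)), (330, np.int64(145))]
top edge 459 161 [ 0.731  -0.1417  0.2316] [ 0.7275 -0.1648  0.1631]
top edge 2 166 [0.7066 0.0569 0.2321] [0.7041 0.0624 0.2258]
top edge 240 160.5 [ 0.7202 -0.0492  0.2321] [ 0.7183 -0.0475  0.2239]
lip [0.6128 0.0661 0.1886]
lip [0.6179 0.0281 0.1887]
lip [ 0.6227 -0.0087  0.1887]
model: n dist -0.0010224994767239052 [-0.41934715 -0.05248015  0.90630779] [-0.42500491 -0.05445984  0.9035513 ]
0.0981856956693106 -0.11614631293489724
-0.0029335220089003666 0.10477677240947425
-0.002411012529982081 0.029331961751610396
```

```bash
python3 -m pendant '[{"slide":[0,0,-15],"turn":0,"grip":60},{"slide":[0,0,-12],"turn":0,"grip":60},{"slide":[0,0,-7],"turn":0,"grip":60},{"slide":[0,0,-2],"turn":0,"grip":60},{"slide":[0,0,-2],"turn":0,"grip":60},{"slide":[0,0,-2],"turn":0,"grip":60},{"slide":[0,0,-2],"turn":0,"grip":60},{"slide":[0,0,0],"turn":0,"grip":60}]' 20
python3 -m pendant '[{"slide":[0,0,-1],"turn":0,"grip":60},{"slide":[0,0,-1],"turn":0,"grip":60},{"slide":[0,0,-1],"turn":0,"grip":60},{"slide":[0,0,0],"turn":0,"grip":60}]' 20
python3 - <<'E'
from h import *
c=cam('wrist'); P=cloud(c); s=observe();print(s['tcp_pos'],s['force'])
H,S,_=cv2.split(cv2.cvtColor(c['frame'],cv2.COLOR_RGB2HSV)); red=((H<4)|(H>172))&(S>190)&(abs(P[...,2]-.22)<.03)&(abs(P[...,0]-.668)<.05)&(abs(P[...,1]+.093)<.04)
for lo,hi in((-.04,-.025),(-.01,.01),(.025,.04)):
    k=red&(P[...,0]-.668>lo)&(P[...,0]-.668<hi); print(k.sum(),np.median(P[k],0))
E
```

```text
t: 8.6
tcp_pos: [0.6687, -0.093, 0.2425]
tool_rot: [3.142, -0.0, 0.12]
force: [-0.6, 0.8, 1.8]
grip_width: 0.0658
finger_force: 33.8
t: 9.0
tcp_pos: [0.6685, -0.093, 0.2393]
tool_rot: [3.142, -0.0, 0.12]
force: [-0.8, 0.3, 3.4]
grip_width: 0.0654
finger_force: 29.8
[ 0.66855457 -0.093015    0.23931812] [-1.50267286  0.45198562  3.88710883]
805 [ 0.6413004  -0.09330919  0.22203829]
1576 [ 0.66831937 -0.06811405  0.22557402]
2474 [ 0.6975006  -0.09286052  0.22923639]
```

The ring is pivoting in the pads as planned: tilt about 7° at 4 N. I'll keep lowering.

```bash
python3 -m pendant '[{"slide":[0,0,-1],"turn":0,"grip":60},{"slide":[0,0,-1],"turn":0,"grip":60},{"slide":[0,0,-1],"turn":0,"grip":60},{"slide":[0,0,-1],"turn":0,"grip":60},{"slide":[0,0,-1],"turn":0,"grip":60},{"slide":[0,0,0],"turn":0,"grip":60}]' 20
python3 -m pendant '[{"slide":[0,0,-1],"turn":0,"grip":60},{"slide":[0,0,-1],"turn":0,"grip":60},{"slide":[0,0,0],"turn":0,"grip":60}]' 20
python3 - <<'E'
from h import *
c=cam('wrist'); P=cloud(c); s=observe();print(s['tcp_pos'],s['force'])
H,S,_=cv2.split(cv2.cvtColor(c['frame'],cv2.COLOR_RGB2HSV)); red=((H<4)|(H>172))&(S>190)&(abs(P[...,2]-.22)<.03)&(abs(P[...,0]-.668)<.05)&(abs(P[...,1]+.093)<.04)
for lo,hi in((-.04,-.025),(-.01,.01),(.025,.04)):
    k=red&(P[...,0]-.668>lo)&(P[...,0]-.668<hi); print(k.sum(),np.median(P[k],0))
E
```

```text
t: 9.65
tcp_pos: [0.6685, -0.0928, 0.2342]
tool_rot: [-3.141, 0.0, 0.12]
force: [-1.4, 1.1, 3.7]
grip_width: 0.0657
finger_force: 21.2
t: 9.95
tcp_pos: [0.6686, -0.093, 0.2322]
tool_rot: [-3.142, -0.0, 0.12]
force: [-0.3, 1.4, 3.5]
grip_width: 0.0653
finger_force: 21.3
[ 0.66859457 -0.09286944  0.23224188] [-1.89150754  1.71660972  4.14063727]
592 [ 0.64125758 -0.09364282  0.21094728]
1445 [ 0.66836252 -0.06831066  0.21948355]
2503 [ 0.69676843 -0.09281137  0.22785589]
```

```bash
python3 -m pendant '[{"slide":[0,0,-1],"turn":0,"grip":60},{"slide":[0,0,-1],"turn":0,"grip":60},{"slide":[0,0,0],"turn":0,"grip":60}]' 20
python3 -m pendant '[{"slide":[0,0,-1],"turn":0,"grip":60},{"slide":[0,0,0],"turn":0,"grip":60}]' 20
python3 - <<'E'
from h import *
c=cam('wrist'); P=cloud(c); s=observe();print(s['tcp_pos'],s['force'])
H,S,_=cv2.split(cv2.cvtColor(c['frame'],cv2.COLOR_RGB2HSV)); red=((H<4)|(H>172))&(S>190)&(abs(P[...,2]-.22)<.03)&(abs(P[...,0]-.668)<.05)&(abs(P[...,1]+.093)<.04)
for lo,hi in((-.04,-.025),(-.01,.01),(.025,.04)):
    k=red&(P[...,0]-.668>lo)&(P[...,0]-.668<hi); print(k.sum(),np.median(P[k],0))
E
```

```text
t: 10.3
tcp_pos: [0.6686, -0.0931, 0.2302]
tool_rot: [3.141, -0.0, 0.12]
force: [-2.1, 0.9, 4.9]
grip_width: 0.0654
finger_force: 21.6
t: 10.5
tcp_pos: [0.6687, -0.093, 0.2293]
tool_rot: [3.141, -0.0, 0.12]
force: [-0.7, 1.5, 5.1]
grip_width: 0.0655
finger_force: 21.8
[ 0.66869165 -0.09307024  0.22932938] [-1.921067    1.44403142  4.9423854 ]
403 [ 0.64141136 -0.09311932  0.20644037]
1395 [ 0.66809826 -0.06870762  0.21688536]
2568 [ 0.69651382 -0.09281697  0.22732839]
```

```bash
python3 -m pendant '[{"slide":[0,0,-1],"turn":0,"grip":60},{"slide":[0,0,-1],"turn":0,"grip":60},{"slide":[0,0,0],"turn":0,"grip":60},{"slide":[0,0,0],"turn":0,"grip":70},{"slide":[0,0,0],"turn":0,"grip":76},{"slide":[0,0,0],"turn":0,"grip":82},{"slide":[0,0,10],"turn":0,"grip":84},{"slide":[0,0,30],"turn":0,"grip":84},{"slide":[0,0,30],"turn":0,"grip":84},{"slide":[0,0,0],"turn":0,"grip":84}]' 20
cat >> h.py <<'E'
A=np.array([np.cos(.1245),np.sin(.1245),0]);B=np.array([-A[1],A[0],0]);O=np.array([.6274,-.0376,.191]);cz,sz=np.cos(np.radians(25)),np.sin(np.radians(25))
EX=A*cz+[0,0,sz]; EZ=-A*sz+[0,0,cz]
def slope(p): p=np.asarray(p)-O; return np.stack([p@EX,p@B,p@EZ],-1)
E
python3 - <<'E'
from h import *
c=cam('wrist'); cv2.imwrite('pics/w4.png',c['frame'][...,::-1]); P=cloud(c); s=observe();print(s['t'],s['tcp_pos'],s['force'])
H,S,_=cv2.split(cv2.cvtColor(c['frame'],cv2.COLOR_RGB2HSV)); red=((H<4)|(H>172))&(S>190)&(abs(P[...,2]-.21)<.03)&(abs(P[...,0]-.664)<.06)&(abs(P[...,1]+.093)<.06)
X=slope(P[red]); print(len(X),X.min(0),X.max(0),np.percentile(X,[1,50,99],axis=0))
E
```

```text
t: 11.55
tcp_pos: [0.6705, -0.0932, 0.3022]
tool_rot: [3.14, -0.007, 0.12]
force: [0.1, 0.2, -0.0]
grip_width: 0.0839
finger_force: 0.0
11.6 [ 0.66957757 -0.09315073  0.30001347] [ 0.58954548 -0.19101378 -0.3103074 ]
3620 [-0.00398384 -0.09869502 -0.0011678 ] [ 0.06934083 -0.02097384  0.01008647] [[ 0.00556768 -0.09160955  0.00149336]
 [ 0.04883876 -0.05996062  0.00758224]
 [ 0.06837696 -0.02841642  0.00952857]]
```

View pics/w4.png

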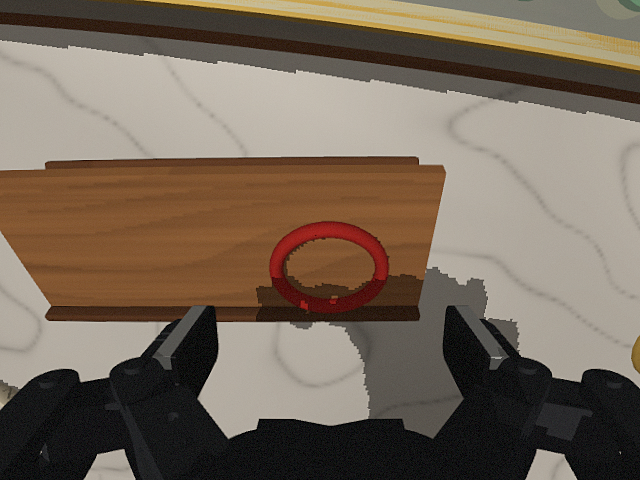

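The wood bangle lies flat against the lip, ring at (329,267): upper rim at x≈68 mm and y≈−60 mm in the slope frame. Next is the conch.

```bash
python3 -m pendant '[{"slide":[-18,25,0],"turn":0.002,"grip":85},{"slide":[-20,28,0],"turn":0.002,"grip":85},{"slide":[-20,28,0],"turn":0,"grip":85},{"slide":[-20,28,0],"turn":0,"grip":85},{"slide":[-20,28,0],"turn":0,"grip":85},{"slide":[-20,28,0],"turn":0,"grip":85},{"slide":[-20,28,0],"turn":0,"grip":85},{"slide":[-20,28,0],"turn":0,"grip":85},{"slide":[-18,27,0],"turn":0,"grip":85},{"slide":[0,0,0],"turn":0,"grip":85}]' 40
python3 - <<'E'
from h import *
c=cam('wrist'); P=cloud(c); s=observe();print(s['t'],s['tcp_pos'],s['tool_rot'])
m=(P[...,2]>.1755)&(P[...,2]<.19)&(abs(P[...,0]-.493)<.05)&(abs(P[...,1]-.155)<.05)
print(m.sum(),fit(c,m,.180),np.median(P[m],0))
E
```

```text
t: 12.6
tcp_pos: [0.4898, 0.1587, 0.2969]
tool_rot: [-3.14, 0.002, 0.13]
force: [1.0, 1.0, -0.9]
grip_width: 0.0851
finger_force: 0.0
12.65 [0.49119026 0.15665728 0.29695688] [-3.14142677e+00  1.05818419e-03  1.27757042e-01]
3839 (array([0.4934, 0.1577]), 0.0341) [0.49616321 0.15809831 0.1790793 ]
```

```bash
python3 -m pendant '[{"slide":[1,1,-25],"turn":0,"grip":85},{"slide":[0,0,-25],"turn":0,"grip":85},{"slide":[0,0,-25],"turn":0,"grip":85},{"slide":[0,0,-20],"turn":0,"grip":85},{"slide":[0,0,-10],"turn":0,"grip":85},{"slide":[0,0,-4],"turn":0,"grip":85},{"slide":[0,0,0],"turn":0,"grip":85},{"slide":[0,0,0],"turn":0,"grip":85}]' 40
python3 -m pendant '[{"slide":[0,0,0],"turn":0,"grip":74},{"slide":[0,0,0],"turn":0,"grip":68},{"slide":[0,0,0],"turn":0,"grip":60},{"slide":[0,0,0],"turn":0,"grip":60},{"slide":[0,0,0],"turn":0,"grip":60},{"slide":[0,0,3],"turn":0,"grip":60},{"slide":[0,0,10],"turn":0,"grip":60},{"slide":[0,0,10],"turn":0,"grip":60},{"slide":[0,0,0],"turn":0,"grip":60}]' 40
cat >> h.py <<'E'
def conch():
    c=cam('wrist'); P=cloud(c); s=observe(); p=s['tcp_pos']; print(s['t'],p,s['force'])
    b=c['frame'].astype(int); H,S,V=cv2.split(cv2.cvtColor(c['frame'],cv2.COLOR_RGB2HSV))
    D=P-p; r=np.hypot(D[...,0],D[...,1]); m=(r>.024)&(r<.038)&(D[...,2]>-.035)&(D[...,2]<-.002)&(H>14)&(H<45)&(V>40)
    q=D@A
    for lo,hi in((-.04,-.02),(-.01,.01),(.022,.04)):
        k=m&(q>lo)&(q<hi); z=np.percentile(D[k][:,2],90) if k.any() else 0; print(k.sum(),np.median(q[k]).round(4),'z90',round(float(z+p[2]),4),'med',np.median(P[k],0).round(4))
E
python3 -c "
from h import *
conch()"
```

```text
t: 13.45
tcp_pos: [0.494, 0.156, 0.189]
tool_rot: [-3.141, -0.001, 0.124]
force: [0.4, -0.3, 0.3]
grip_width: 0.085
finger_force: 0.0
t: 14.35
tcp_pos: [0.4943, 0.1563, 0.213]
tool_rot: [-3.141, -0.003, 0.124]
force: [-0.4, -0.4, -0.2]
grip_width: 0.0681
finger_force: 45.2
14.4 [0.49398607 0.15616622 0.21228412] [ 0.50294834 -0.41446858 -0.56112321]
3679 -0.0266 z90 0.203 med [0.4675 0.1522 0.2006]
2477 -0.0006 z90 0.2031 med [0.4935 0.1324 0.2019]
3841 0.0286 z90 0.2031 med [0.5226 0.1597 0.2013]
```

```bash
python3 -m pendant '[{"slide":[0,0,22],"turn":0,"grip":60},{"slide":[0,0,30],"turn":0,"grip":60},{"slide":[14,-12,25],"turn":0,"grip":60},{"slide":[20,-17,0],"turn":0,"grip":60},{"slide":[25,-20,0],"turn":0,"grip":60},{"slide":[25,-20,0],"turn":0,"grip":60},{"slide":[25,-20,0],"turn":0,"grip":60},{"slide":[25,-20,0],"turn":0,"grip":60},{"slide":[15,-13,0],"turn":0,"grip":60},{"slide":[10,-8,0],"turn":0,"grip":60}]'
python3 -m pendant '[{"slide":[0,0,0],"turn":0,"grip":60},{"slide":[0,0,0],"turn":0,"grip":60},{"slide":[0,0,0],"turn":0,"grip":60}]'
python3 -c "
from h import *
conch()"
```

```text
t: 15.4
tcp_pos: [0.6533, 0.0244, 0.2876]
tool_rot: [3.141, 0.001, 0.122]
force: [-0.3, 0.4, -1.5]
grip_width: 0.0683
finger_force: 45.6
t: 15.7
tcp_pos: [0.6517, 0.0273, 0.2883]
tool_rot: [-3.141, 0.001, 0.125]
force: [-0.1, 0.3, -1.3]
grip_width: 0.0682
finger_force: 45.6
15.75 [0.65175066 0.02727418 0.28842762] [-1.22737457  0.24118528 -0.37405449]
3831 -0.0268 z90 0.2783 med [0.6249 0.0233 0.2758]
2519 -0.0007 z90 0.2784 med [0.6511 0.0036 0.2771]
3753 0.0283 z90 0.2783 med [0.6801 0.0307 0.2764]
```

```bash
python3 -m pendant '[{"slide":[1,-1,-12],"turn":0,"grip":60},{"slide":[0,0,-14],"turn":0,"grip":60},{"slide":[0,0,-8],"turn":0,"grip":60},{"slide":[0,0,-3],"turn":0,"grip":60},{"slide":[0,0,-2],"turn":0,"grip":60},{"slide":[0,0,-2],"turn":0,"grip":60},{"slide":[0,0,-2],"turn":0,"grip":60},{"slide":[0,0,0],"turn":0,"grip":60}]' 25
python3 -m pendant '[{"slide":[0,0,-1],"turn":0,"grip":60},{"slide":[0,0,-1],"turn":0,"grip":60},{"slide":[0,0,-1],"turn":0,"grip":60},{"slide":[0,0,0],"turn":0,"grip":60}]' 25
python3 -c "
from h import *
conch()"
```

```text
t: 16.55
tcp_pos: [0.6535, 0.025, 0.2455]
tool_rot: [3.142, -0.0, 0.124]
force: [-1.2, -0.1, 2.2]
grip_width: 0.068
finger_force: 45.8
t: 16.95
tcp_pos: [0.653, 0.0248, 0.2424]
tool_rot: [3.141, 0.001, 0.124]
force: [-5.0, -1.0, 5.7]
grip_width: 0.0682
finger_force: 46.4
17.0 [0.65302435 0.02486039 0.24248883] [-5.96890695 -1.04109877  5.70168408]
3740 -0.0265 z90 0.2295 med [0.6266 0.0209 0.2267]
2426 -0.0008 z90 0.2333 med [0.6524 0.0015 0.2314]
4358 0.0284 z90 0.236 med [0.6815 0.0286 0.2338]
```

```bash
python3 -m pendant '[{"slide":[0,0,-1],"turn":0,"grip":60},{"slide":[0,0,-1],"turn":0,"grip":60},{"slide":[0,0,-1],"turn":0,"grip":60},{"slide":[0,0,0],"turn":0,"grip":60}]' 20
python3 -m pendant '[{"slide":[0,0,-1],"turn":0,"grip":60},{"slide":[0,0,-1],"turn":0,"grip":60},{"slide":[0,0,-1],"turn":0,"grip":60},{"slide":[0,0,0],"turn":0,"grip":60}]' 20
python3 -c "
from h import *
conch()"
```

```text
t: 17.4
tcp_pos: [0.6531, 0.0246, 0.2394]
tool_rot: [3.141, 0.001, 0.123]
force: [-5.6, -1.3, 4.6]
grip_width: 0.0682
finger_force: 46.0
t: 17.8
tcp_pos: [0.6533, 0.0245, 0.2363]
tool_rot: [3.141, 0.0, 0.123]
force: [-5.5, -3.1, 5.7]
grip_width: 0.0681
finger_force: 45.1
17.85 [0.65336123 0.0245354  0.23635887] [-4.91042372 -3.52782446  5.17668104]
3636 -0.0255 z90 0.2194 med [0.6279 0.0208 0.2161]
2363 -0.001 z90 0.2291 med [0.6527 0.0009 0.2255]
3650 0.0288 z90 0.2339 med [0.6822 0.0272 0.2311]
```

```bash
python3 -m pendant '[{"slide":[0,0,-1],"turn":0,"grip":60},{"slide":[0,0,-1],"turn":0,"grip":60},{"slide":[0,0,-1],"turn":0,"grip":60},{"slide":[0,0,0],"turn":0,"grip":60}]' 20
python3 -m pendant '[{"slide":[0,0,-1],"turn":0,"grip":60},{"slide":[0,0,-1],"turn":0,"grip":60},{"slide":[0,0,0],"turn":0,"grip":60}]' 20
python3 -c "
from h import *
conch()"
```

```text
t: 18.25
tcp_pos: [0.6536, 0.0245, 0.2334]
tool_rot: [3.141, -0.0, 0.123]
force: [-4.9, -3.4, 5.8]
grip_width: 0.0678
finger_force: 44.4
t: 18.55
tcp_pos: [0.6536, 0.0246, 0.2321]
tool_rot: [3.141, -0.0, 0.123]
force: [-6.0, -0.9, 10.1]
grip_width: 0.0679
finger_force: 45.1
18.6 [0.65360648 0.02456313 0.23216514] [-6.34763894 -1.56955092 10.92584613]
2988 -0.0249 z90 0.2128 med [0.6287 0.0213 0.2096]
2282 -0.0013 z90 0.2268 med [0.6526 0.0468 0.2217]
1995 0.0294 z90 0.2296 med [0.6832 0.0273 0.227 ]
```

Force is up to 10 N with a tilt of about 20°, so the fingertips are meeting the board. The lower rim has only a few mm left to settle, so I'll release here.

```bash
python3 -m pendant '[{"slide":[0,0,0],"turn":0,"grip":70},{"slide":[0,0,0],"turn":0,"grip":73},{"slide":[0,0,0],"turn":0,"grip":78},{"slide":[0,0,0],"turn":0,"grip":83},{"slide":[0,0,10],"turn":0,"grip":84},{"slide":[0,0,30],"turn":0,"grip":84},{"slide":[0,0,30],"turn":0,"grip":84},{"slide":[0,0,20],"turn":0,"grip":84},{"slide":[0,0,0],"turn":0,"grip":84},{"slide":[0,0,0],"turn":0,"grip":84}]' 20
python3 -m pendant '[{"slide":[-20,0,20],"turn":0,"grip":84},{"slide":[-20,-10,20],"turn":0,"grip":84},{"slide":[-20,-10,0],"turn":0,"grip":84},{"slide":[0,0,0],"turn":0,"grip":84}]'
python3 - <<'E'
from h import *
c=cam('wrist'); cv2.imwrite('pics/w5.png',c['frame'][...,::-1]); P=cloud(c); s=observe();print(s['t'],s['tcp_pos'],s['force'])
H,S,V=cv2.split(cv2.cvtColor(c['frame'],cv2.COLOR_RGB2HSV)); Q=slope(P)
X=Q[(Q[...,2]>.004)&(Q[...,2]<.03)&(Q[...,0]>.013)&(Q[...,0]<.09)&(abs(Q[...,1])<.115)]
for n,k in(('conch',X[:,1]>0),('wood',X[:,1]<0)):
    Y=X[k]; print(n,len(Y),np.percentile(Y,[1,50,99],axis=0).round(4).tolist())
    p=np.linalg.lstsq(np.c_[Y[:,:2],np.ones(len(Y))],Y[:,2],rcond=None)[0];print('  slope of top',p[:2])
E
```

```text
t: 19.6
tcp_pos: [0.6536, 0.0251, 0.3219]
tool_rot: [3.142, -0.001, 0.124]
force: [-0.3, -0.1, 0.1]
grip_width: 0.0839
finger_force: 0.0
t: 20.0
tcp_pos: [0.5912, 0.0034, 0.3611]
tool_rot: [3.141, 0.002, 0.122]
force: [0.1, -0.5, 1.1]
grip_width: 0.0837
finger_force: 0.0
20.05 [0.59243925 0.00429819 0.360863  ] [ 0.26353205 -0.06843406 -0.52132491]
conch 3504 [[0.0135, 0.0247, 0.0044], [0.0528, 0.0583, 0.0134], [0.07, 0.0922, 0.016]]
  slope of top [-0.00800258 -0.0007013 ]
wood 2536 [[0.0135, -0.0913, 0.0043], [0.0488, -0.0576, 0.0077], [0.068, -0.0271, 0.0098]]
  slope of top [-0.00215424 -0.00101519]
```

View pics/w5.png

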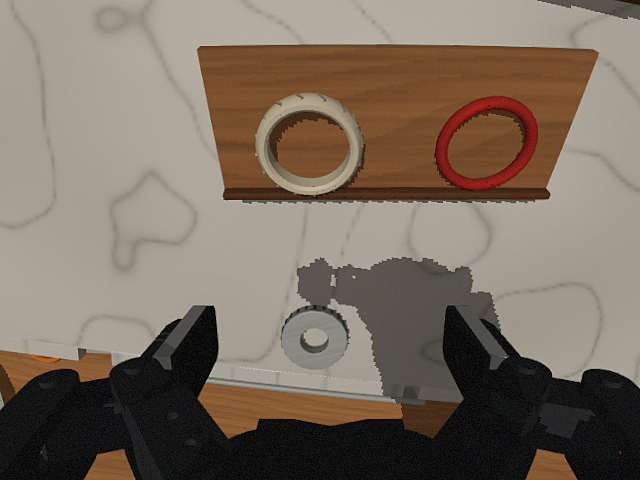

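Both bangles lie flat against the lip, conch at (310,145) and wood at (487,143). Their upper rims are at x = 70 and 68 mm and their tops at 16 and 10 mm, as they should be. The gauge hasn't moved.

```bash
python3 -c "
from h import *
print(sign_off())"
```

```text
the job is handed in; nothing more can be done
None
```

The conch and red wooden bangles lie flat side by side on the sloped board, down against its lip; the gauge, bell and jar were left alone, and the job is handed in at about 20 s (the verdict was not shown).

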